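Hang the board carrier on the two-hook rack and close the keeper

TASK

Lift the wide aluminium board carrier out of its slotted rest and hang it gently by its top bar on the rack so that the bar sits down in both hooks and hangs there by itself. Then draw the rack's sliding keeper fully home towards the hooks so that it closes over the bar. Do not drop or force the carrier, and leave the other things on the bench where they are.

Things in the scene. Friction and masses are not known exactly. Their poses are not given: they have to be found in the camera images.
- carrier: Loose upright aluminium frame 190 mm wide (y), 12 thick (x), 145 tall (z), 0.25-0.5 kg. Origin: centre of underside. Top bar 12 x 12 mm, z 133 to 145; below it an open window 170 wide, z 78 to 133, between 10 mm side bars; below that a green board with black chips. Front and back alike: may hang either way round. Starts standing in the rest's front slot.
- bar_a (a point): Point on the underside of the carrier's top bar, mid-thickness, 70 mm to the carrier's -y side of its middle.
- bar_b (a point): Point on the underside of the carrier's top bar, mid-thickness, 70 mm to the carrier's +y side of its middle.
- rest: Fixed black slotted rest. Base plate x -45 to +105 mm, 200 wide (y), 10 thick. The carrier stands on the plate (underside 10 mm above the bench) in a 15 mm slot at x = 0 between fins 30 mm tall: it must rise over 30 mm to be free. A second slot at x = +70 holds the spare board. Origin: on the bench under the middle of the carrier's slot.
- rack: Fixed rack: base plate (x -20 to +130 mm, 210 wide, 12 thick), two posts (x 58 to 74, y +-62 to 78, 216 tall with guides, low cross bar at 110) and two hooks at y = -70 and +70 pointing to its -x, the robot's side. Origin: on the bench below the midpoint of the two notches; x to the back, z up. The carrier's window goes over the hooks from the front, then the bar is lowered in.
- seat_a (a point): Middle of the notch floor of the hook at rack y = -70 mm, 185 mm above the bench. Each hook is 10 mm wide; arm 8 mm tall below the notch; notch 20 mm wide in rack x (-10 to +10); upturned tip in front (x -16 to -10) 18 mm above the notch floor, rear stop (x 10 to 18) 12 mm above it. Seated, the bar's underside is at this height.
- seat_b (a point): Middle of the notch floor of the other hook, same shape, at rack y = +70 mm, 185 mm above the bench. Between the two hooks there is free space for a gripper in front of the posts.
- keeper (a joint): Travel (m) of the rack's sliding keeper along rack -x: 0 = fully back, open; 0.040 = fully home (end stop). Starts at 0 to 0.010, stays where left, 2 N friction plus light damping. Prongs at y = -70 and +70, 10 wide, underside 202 mm above the bench (5 over a seated bar); tips at rack x = +32 when open, -8 when home. A bar not down in its notch blocks them.
- tab (a point): Centre of the keeper's upright black tab, 225 mm above the bench: 10 mm thick (rack x), 50 wide (rack y), 210 to 240 mm high, on the middle of a cross strip equally thick, 150 wide, down to 202 mm. 107 mm behind the notches when fully open. Nothing stands behind it: pull it from behind with fingertips, or pinch it from above.
- spare_board: Bystander: loose green bare circuit board, 150 x 5 x 70 mm, upright in the rest's rear slot. Origin: centre of its underside.
- parts_tray: Bystander: loose grey parts tray 110 x 85 x 25 mm, in the middle of the bench. Origin: centre of its underside.
- flux_jar: Bystander: loose jar 40 mm across, 75 mm tall, between the rest and the rack. Origin: centre of its underside.
- mouse: Bystander: loose black computer mouse 105 x 62 x 32 mm, towards the far edge. Origin: centre of its underside.
- esd_brush: Bystander: loose brush lying towards the far edge.
- mug: Bystander: loose white mug 76 mm across, 90 mm tall, far left. Origin: centre of its underside.
Not all that is in view belongs to the job. Of the things shaped like the carrier, the aluminium one is meant.

How it is judged:
By the outcome, as a careful person would: the job done as asked, in the order asked, and still so for the second after the job is handed in, with the robot touching nothing.
It also fails if it takes over 61 s, if anything falls off the work surface, if the arm or the gripper's body presses on something with over 40 N, if the wrist force passes 120 N, or if a joint passes its speed limit or range.

ROBOT

A 6-joint arm with a two-finger parallel gripper is mounted at the origin on the work surface. World frame = base frame: x ahead of the robot, y to its left, z up, the work surface at z = 0. Lengths are in mm, angles in rad, forces in N, time in s.
With the tool pointing down it reaches from about 400 to 925 mm from the base axis. Payload 12.5 kg.
Tool frame: the origin (TCP) lies midway between the tips of the shut fingers; the grasp point (between the pads) lies 19 mm behind it (env.tcp_to_grasp is the distance from the TCP to the grasp point, in mm); z points along the fingers, y is the line along which they close (so a half turn about z gives the same grasp; the last joint's range is limited). The gripper opens to 95 mm and grips with 3 to 60 N. Pads are 20 mm wide; open, the fingers measure 119 mm over their backs; the gripper's body (75 mm by 180 mm) begins 59 mm behind the grasp point.
Start: joints at [-1.26, 0.491, 1.559, -0, 1.092, -0.106], TCP at [253.047, -571.502, 214.661] pointing down, gripper open.
Joint ranges: [-3.1, 3.1], [-0.84, 2.19], [0.05, 2.79], [-1.13, 4.28], [0.06, 2.93], [-2.69, 2.69]. Speed limits (rad/s): [2.22, 2.22, 2.79, 3.14, 3.14, 3.14].

INTERFACE

Orientations are given as [roll, pitch, yaw] about the fixed x, y, z axes, in that order (R = Rz(yaw) Ry(pitch) Rx(roll)).
In Python, from cell import env gives the robot as it stands. The module is installed in compiled form; this text tells all that it offers.
- The arm moves only by the tool step_arm, never from a script. Its argument "plan" is a list that holds one entry, the list of rows, each a list of 5 numbers: the shift along the tool's x, y, z in mm, then the turn about the tool's z in degrees, then the opening, from -1 (shut) to 1 (fully open). A call has 1 to 8 rows; each row is the pose to reach, as a shift and turn from the pose commanded when the call began, along the tool's axes at that moment; what a row does not reach only later rows make up. A row lasts 1/12 s, in which the tool goes at most 41.7 mm and 7.16 degrees, less where a joint would pass 70% of its speed; a pose out of reach is approached as far as the arm can. A call with a gripper value outside its range is refused whole. The fingers move at their own pace and stop on an object; the grip force is fixed at half the most. Time passes only in rows, so rows that repeat a pose let the fingers close. It gives the time, the measured TCP pose, the force, the opening and the grip force at its end, in the units of the state.
- env.state(): the state, without advancing time (a new reading comes with each control period).
- env.read_camera(name): name is "scene" or "top" or "wrist"; returns the picture (400x640x3 uint8, blue, green, red); there is no depth.
- env.get_calibration(name): a dict with "K" (3x3 intrinsics, pixels), "extrinsics" (4x4, takes a point from world to camera coordinates). Camera axes: x right, y up, looking along -z (the intrinsics and any distortion apply to the point x, -y, -z); pixel columns grow to the right and rows downward; lengths in mm; the calibration is good to about 2 mm. The wrist camera is an equidistant fisheye: a pixel r from the principal point sees the ray r / f radians off the axis. A picture is of the moment at which its call begins: read the wrist's pose just before it. get_calibration takes no time and is no camera call; for the wrist camera it gives the pose at the moment of the call.
- env.job_done(): hands the job in; it is judged then, once.
The state is a dict: "t": time; "joints": joint angles; "qvel": joint speeds; "tau": joint torques, N m; "eef_pos": TCP position; "tcp_rot": TCP orientation; "ft_force": force on the tool from outside, world axes, zero at the start; "moment": the same for the moment, N m; "opening": opening from 0.0 (shut) to 1.0 (fully open); "grip_force": force on a finger pad.
Only numpy, scipy, OpenCV 4.12 (cv2) and the standard library are available. Lean on these libraries where they do the work, as an engineer would, in place of code of your own. Each camera call takes 0.05 s, during which the arm holds its last target. There are 200 camera calls.

## Working session

There is one attempt and no reset: what is moved stays moved. The work goes in short steps, Python scripts to look and compute and a tool call to move; the robot and the scene stay as the last step left them, time stands still between calls to the robot, and variables do not carry over. Pictures are saved under pics/ and viewed, at most 13 in all, crops included, and the job is handed in when it is done.

Besides the shell and the picture viewer there is one more tool, called as name(argument=value, ...) on one line, values as JSON. step_arm: Moves the arm, as the interface text tells. Its arguments: {"type":"object","properties":{"plan":{"type":"array"}},"required":["plan"]}

```bash
mkdir -p pics; python3 - <<'E'
from cell import env
import cv2,numpy as np
print(env.state())
for n in ["scene","top"]:
    cv2.imwrite(f"pics/{n}0.png",env.read_camera(n)); c=env.get_calibration(n);print(n,c)
cv2.imwrite("pics/wrist0.png",env.read_camera("wrist"))
print(env.get_calibration("wrist"))
E
```

```text
{'t': 0.0, 'joints': array([-1.25962142e+00,  4.91566092e-01,  1.55947181e+00,  7.89388369e-06,
        1.09171965e+00, -1.05589733e-01]), 'qvel': array([-0.00027482, -0.00145172, -0.00233029,  0.00073554, -0.00081586,
        0.00035117]), 'tau': array([ 3.04905610e-03, -6.12648225e+01, -2.58179837e+01,  6.93524955e-02,
        4.82367596e-02, -1.13574099e-04]), 'eef_pos': array([ 252.95089173, -571.24050478,  214.04999825]), 'tcp_rot': array([-3.14043498e+00, -1.29734933e-04,  4.16760925e-01]), 'ft_force': array([-0.70351429,  0.07285372,  1.09068825]), 'moment': array([ 0.0018616 , -0.06046876, -0.02734274]), 'grip_force': 0.0, 'opening': 0.9999864634613576}
scene {'K': array([[449.58795149,   0.        , 320.97928326],
       [  0.        , 449.58795149, 207.93804314],
       [  0.        ,   0.        ,   1.        ]]), 'extrinsics': array([[-1.55052082e-01,  9.87905575e-01, -1.19431001e-03,
         2.01906626e+01],
       [-5.73101831e-01, -8.89636626e-02,  8.14640876e-01,
         1.89940279e+02],
       [ 8.04682013e-01,  1.26996225e-01,  5.79964495e-01,
        -1.80053423e
[... 430 characters left out ...]
98017e+02],
       [-4.05917051e-02,  7.79830347e-03,  9.99145385e-01,
        -1.34436202e+03],
       [ 0.00000000e+00,  0.00000000e+00,  0.00000000e+00,
         1.00000000e+00]])}
{'K': array([[309.70691629,   0.        , 319.03868567],
       [  0.        , 309.70691629, 203.84264825],
       [  0.        ,   0.        ,   1.        ]]), 'extrinsics': array([[ 4.05758542e-01, -9.13980202e-01, -4.43268789e-04,
        -6.24832420e+02],
       [ 8.82538312e-01,  3.91926039e-01, -2.59846317e-01,
         3.01603786e+01],
       [ 2.37668118e-01,  1.05043661e-01,  9.65649882e-01,
        -3.89279931e+02],
       [ 0.00000000e+00,  0.00000000e+00,  0.00000000e+00,
         1.00000000e+00]])}
```

View pics/scene0.png

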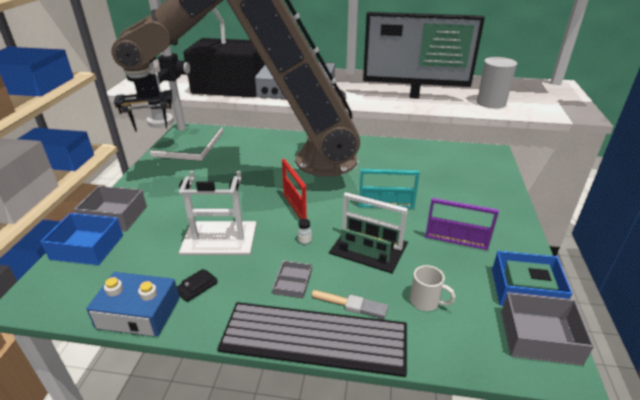

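View pics/top0.png

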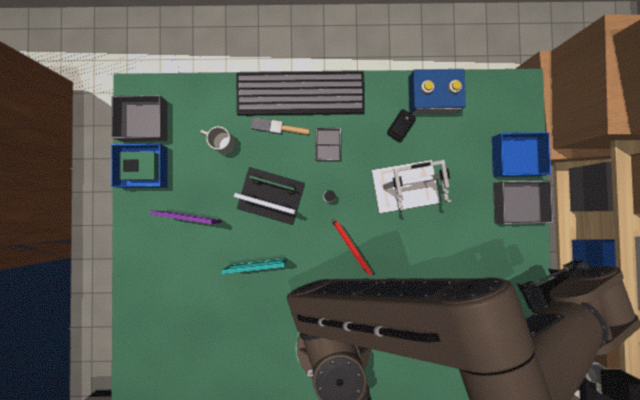

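The scene view shows the aluminium carrier in the black rest at about (372,235) and the white rack at (215,215). In the top view, the carrier bar runs (235,195)-(295,213) and the rack is at about (410,185). I'll zoom in on both.

```bash
python3 - <<'E'
import cv2,numpy as np
t=cv2.imread("pics/top0.png");s=cv2.imread("pics/scene0.png")
def c(im,x,y,w,h):return cv2.resize(im[y:y+h,x:x+w],(400,300),interpolation=cv2.INTER_CUBIC)
cv2.imwrite("pics/crop0.png",np.vstack([np.hstack([c(t,225,160,88,66),c(t,368,150,88,66)]),np.hstack([c(s,320,185,112,84),c(s,170,165,112,84)])]))
E
```

```text
(no output)
```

View pics/crop0.png

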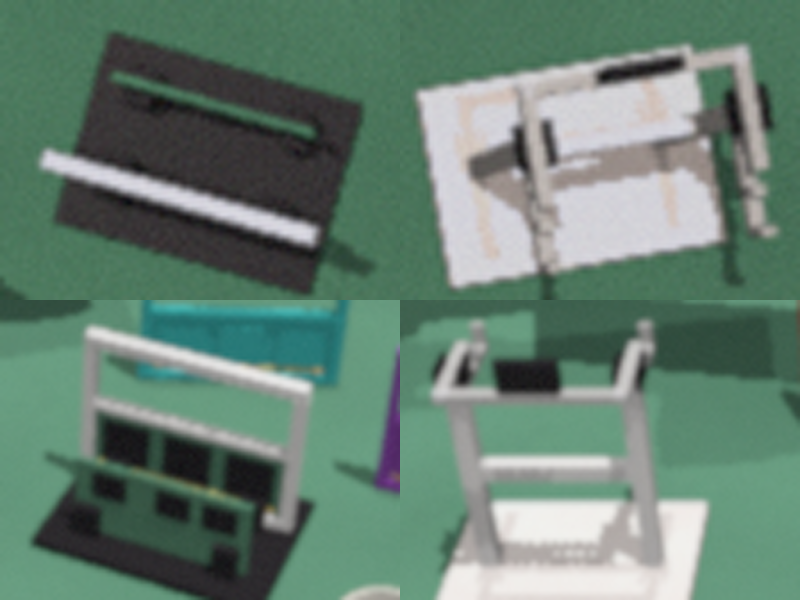

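The crops show the carrier bar's ends at top pixels (235,195) and (294,212), and the tab at about (421,165). The hook tips are at about (400,209) and (449,201) in the top view, and (192,171) and (239,171) in the scene view. Next I'll triangulate these.

```bash
cat > h.py <<'E'
import cv2,numpy as np
from cell import env
def ray(n,uv,cal=None):
    c=cal or env.get_calibration(n);K,E=c["K"],c["extrinsics"]
    p=[(uv[0]-K[0,2])/K[0,0],(uv[1]-K[1,2])/K[1,1]]
    if n=="wrist":
        r=np.hypot(*p);k=np.sin(r)/r if r else 1;d=np.array([p[0]*k,-p[1]*k,-np.cos(r)])
    else: d=np.array([p[0],-p[1],-1.])
    d/=np.linalg.norm(d);R=E[:3,:3];return -R.T@E[:3,3],R.T@d
def onz(n,uv,z,cal=None):
    o,d=ray(n,uv,cal);return o+d*(z-o[2])/d[2]
def proj(n,P,cal=None):
    c=cal or env.get_calibration(n);K,E=c["K"],c["extrinsics"];q=E[:3,:3]@P+E[:3,3];q=np.array([q[0],-q[1],-q[2]])
    if n=="wrist":
        s=np.hypot(q[0],q[1]);a=np.arctan2(s,q[2]);v=q[:2]/s*a
    else: v=q[:2]/q[2]
    return v*K[0,0]+K[:2,2]
def tri(*rs):
    A=np.zeros((3,3));b=np.zeros(3)
    for o,d in rs:
        M=np.eye(3)-np.outer(d,d);A+=M;b+=M@o
    P=np.linalg.solve(A,b);return P,max(np.linalg.norm(np.cross(P-o,d)) for o,d in rs)
E
python3 - <<'E'
from h import *
np.set_printoptions(precision=1,suppress=True)
t=cv2.imread("pics/top0.png");hsv=cv2.cvtColor(t,cv2.COLOR_BGR2HSV)
def comp(m,x,y,w,h):
    M=np.zeros_like(m);M[y:y+h,x:x+w]=m[y:y+h,x:x+w]
    c=max(cv2.findContours(M,cv2.RETR_EXTERNAL,cv2.CHAIN_APPROX_NONE)[0],key=cv2.contourArea);return c
w=((hsv[...,1]<60)&(hsv[...,2]>130)).astype(np.uint8)
r=cv2.minAreaRect(comp(w,228,185,75,35));b=cv2.boxPoints(r);print("bar",r)
e=sorted([(b[i]+b[(i+1)%4])/2 for i in range(4)],key=lambda p:p[0]);L,R=e[0],e[-1]
print(L,R)
sc=lambda x,y:(320+x/3.571,185+(y-300)/3.571)
sr=lambda x,y:(170+(x-400)/3.571,165+(y-300)/3.571)
tp=lambda x,y:(368+(x-400)/4.545,150+y/4.545)
for nm,a,s in [("bar+y",L,sc(310,386)),("bar-y",R,sc(91,331)),("tab top",tp(640,66),sr(526,363)),("tip -y",tp(768,230),sr(478,324)),("tip +y",tp(545,266),sr(646,324))]:
    print(nm,*tri(ray("top",a),ray("scene",s)))
print("bar z155",onz("top",L,155),onz("top",R,155))
rect=cv2.minAreaRect(comp(((hsv[...,2]<70)&(hsv[...,1]<90)).astype(np.uint8),404,158,30,14));print("tab",rect,onz("top",rect[0],240))
print("tips z203",onz("top",tp(768,230),203),onz("top",tp(545,266),203))
print("base z12",[onz("top",tp(*p),12) for p in [(418,92),(725,240),(450,287)]], "far z12 edge pt",onz("top",tp(550,70),12))
print("rest z10",[onz("top",(225+x/4.545,160+y/4.545),10) for x,y in [(112,33),(360,103),(310,292),(55,222)]])
print(ray("top",(0,0))[0],ray("scene",(0,0))[0])
E
```

```text
bar ((263.4582824707031, 203.13833618164062), (63.02106857299805, 5.454961776733398), 16.798370361328125)
[233.3 194. ] [293.6 212.2]
bar+y [514.4 304.  158.1] 0.7268518464534292
bar-y [456.4 123.7 153.1] 1.0190041102685339
tab top [ 587.1 -245.7  237.3] 0.509155390396273
tip -y [ 483.5 -333.9  202.9] 1.0375844337391973
tip +y [ 463.1 -192.2  203.3] 1.9161932954974834
bar z155 [514.5 305.3 155. ] [456.5 122.6 155. ]
tab ((420.48651123046875, 164.91891479492188), (2.3015859127044678, 17.426292419433594), 80.53767395019531) [ 585.5 -243.5  240. ]
tips z203 [ 483.8 -334.9  203. ] [ 462.7 -190.3  203. ]
base z12 [array([ 596.8, -141.3,   12. ]), array([ 482.1, -369.7,   12. ]), array([ 449.8, -162.2,   12. ])] far z12 edge pt [ 612.  -241.1   12. ]
rest z10 [array([612.9, 276.7,  10. ]), array([557.6,  91. ,  10. ]), array([416.4, 130.3,  10. ]), array([471.5, 320.5,  10. ])]
[ 451.3   74.3 1363.3] [1560.8  225.6  889.5]
```

Every triangulated point agrees with the given sizes and heights. The bar is 191 mm long at z≈155, the hook tips are at z≈203, and the rack base is 148 × 210 mm. So the carrier centre is about (485.5, 214) with yaw ≈ -17°, and the rack origin is about (486, -262) with yaw ≈ 8.5°. I'll move now.

step_arm(plan=[[[132, -108, -75, -49, 1], [132, -108, -75, -49, 1], [132, -108, -75, -49, 1], [132, -108, -75, -49, 1], [132, -108, -75, -49, 1], [223, -225, -75, -49, 1], [223, -225, -75, -49, 1], [223, -225, -75, -49, 1]]])

```text
t: 0.82
eef_pos: [360.2, -296.2, 289.5]
tcp_rot: [-3.142, -0.0, 1.278]
ft_force: [0.7, 0.3, 0.9]
opening: 1.0
grip_force: 0.0
```

```bash
cat > go.py <<'E'
# python3 go.py x y z yawdeg : shift from present pose in tool axes
import sys;from h import *
from scipy.spatial.transform import Rotation as R
def go(x,y,z,yaw,s=None):
    s=s or env.state();T=R.from_euler('xyz',s["tcp_rot"])
    d=T.inv().apply(np.array([x,y,z])-s["eef_pos"]);yw=np.degrees(s["tcp_rot"][2])
    print("t",round(s["t"],2),"pos",s["eef_pos"].round(1),"rot",np.degrees(s["tcp_rot"]).round(2),"F",s["ft_force"].round(1),"op",round(s["opening"],3),"gf",round(s["grip_force"],1))
    print("shift",d.round(1),"turn",round((yw-yaw+180)%360-180,2))
if __name__=="__main__": go(*map(float,sys.argv[1:5]))
E
python3 go.py 470 214 280 72.8
```

```text
t 0.82 pos [ 360.2 -296.2  289.5] rot [-180.     -0.     73.24] F [0.7 0.3 0.9] op 1.0 gf 0.0
shift [520.2 -42.    9.6] turn 0.44
```

step_arm(plan=[[[500, -42, 10, 0, 1], [500, -42, 10, 0, 1], [500, -42, 10, 0, 1], [500, -42, 10, 0, 1], [500, -42, 10, 0, 1], [500, -42, 10, 0, 1], [500, -42, 10, 0, 1], [500, -42, 10, 0, 1]]])

```text
t: 1.48
eef_pos: [431.2, 29.7, 283.1]
tcp_rot: [3.141, 0.0, 1.272]
ft_force: [2.5, -0.6, -0.9]
opening: 0.999
grip_force: 0.0
```

```bash
python3 go.py 470 214 260 72.8
```

```text
t 1.48 pos [431.2  29.7 283.1] rot [179.98   0.    72.88] F [ 2.5 -0.6 -0.9] op 0.999 gf 0.0
shift [187.6 -17.2  23.1] turn 0.08
```

step_arm(plan=[[[175, -17, 22, 0, 1], [175, -17, 22, 0, 1], [175, -17, 22, 0, 1], [175, -17, 22, 0, 1], [175, -17, 22, 0, 1], [175, -17, 22, 0, 1], [175, -17, 22, 0, 1]]])

```text
t: 2.07
eef_pos: [466.3, 199.8, 260.6]
tcp_rot: [-3.141, 0.001, 1.274]
ft_force: [-0.1, -0.1, -0.3]
opening: 0.997
grip_force: 0.0
```

```bash
python3 - <<'E'
from go import *
go(485.5,213.5,240,72.8)
cal=env.get_calibration("wrist");im=env.read_camera("wrist");cv2.imwrite("pics/w1.png",im);np.save("w1.npy",cal,allow_pickle=True)
for P in [(514.5,305,155),(456.5,122.6,155),(485.5,214,155)]:print(proj("wrist",np.array(P),cal).round(1))
E
```

```text
t 2.07 pos [466.3 199.8 260.6] rot [-1.7996e+02  5.0000e-02  7.2970e+01] F [-0.1 -0.1 -0.3] op 0.997 gf 0.0
shift [18.7 14.4 20.6] turn 0.17
[337.   75.5]
[332.5 276.4]
[335.1 181.9]
```

View pics/w1.png

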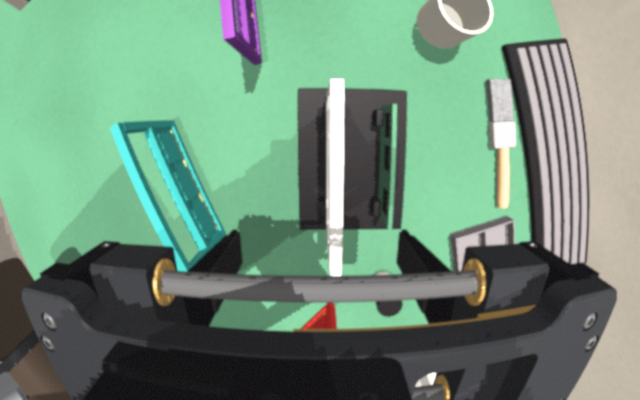

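The wrist view shows the carrier bar nearly vertical in the picture, from (337,79) to (336,276), close to my predictions. I'll measure it precisely.

```bash
python3 - <<'E'
from go import *
cal=np.load("w1.npy",allow_pickle=True).item();im=cv2.imread("pics/w1.png");hsv=cv2.cvtColor(im,cv2.COLOR_BGR2HSV)
w=((hsv[...,1]<50)&(hsv[...,2]>200))
pts=[]
for r in (84,100,120,140,160,180,200,220,262,268):
    c=np.where(w[r,315:360])[0]+315
    if len(c): print(r,c.min(),c.max(),onz("wrist",(c.min(),r),155,cal).round(1),onz("wrist",(c.max()+1,r),155,cal).round(1))
col=np.where(w[60:300,337])[0]+60;print(col.min(),col.max(),onz("wrist",(337,col.min()),155,cal),onz("wrist",(335,276),155,cal))
E
```

```text
84 329 344 [505.5 299.6 155. ] [519.  295.7 155. ]
100 328 344 [500.5 286.1 155. ] [514.8 282.  155. ]
120 329 343 [496.2 268.9 155. ] [508.8 265.1 155. ]
140 328 343 [490.2 252.1 155. ] [503.8 248.1 155. ]
160 329 343 [485.9 234.7 155. ] [498.8 230.9 155. ]
180 329 343 [480.7 217.3 155. ] [493.7 213.3 155. ]
200 327 342 [473.7 199.9 155. ] [487.7 195.7 155. ]
220 327 342 [468.2 181.5 155. ] [482.5 177.1 155. ]
262 328 341 [456.8 139.5 155. ] [469.9 135.4 155. ]
268 329 342 [455.8 132.8 155. ] [469.1 128.7 155. ]
78 275 [513.82088026 302.81685997 155.        ] [459.05093174 122.33210916 155.        ]
```

step_arm(plan=[[[18.5, 15, 30, -0.4, 1], [18.5, 15, 60, -0.4, 1], [18.5, 15, 90, -0.4, 1], [18.5, 15, 115, -0.4, 1], [18.5, 15, 129.5, -0.4, 1], [18.5, 15, 129.5, -0.4, 1], [18.5, 15, 129.5, -0.4, 1], [18.5, 15, 129.5, -0.4, 1]]])

```text
t: 2.78
eef_pos: [487.1, 212.4, 132.8]
tcp_rot: [3.14, -0.001, 1.278]
ft_force: [-0.7, 1.0, 0.0]
opening: 1.001
grip_force: 0.0
```

```bash
python3 - <<'E'
from go import *
go(486.2,213,131,73.3)
cal=env.get_calibration("wrist");im=env.read_camera("wrist");cv2.imwrite("pics/w2.png",im)
E
```

```text
t 2.78 pos [487.1 212.4 132.8] rot [ 1.7991e+02 -5.0000e-02  7.3210e+01] F [-0.7  1.   0. ] op 1.001 gf 0.0
shift [ 0.4 -1.   1.8] turn -0.09
```

View pics/w2.png

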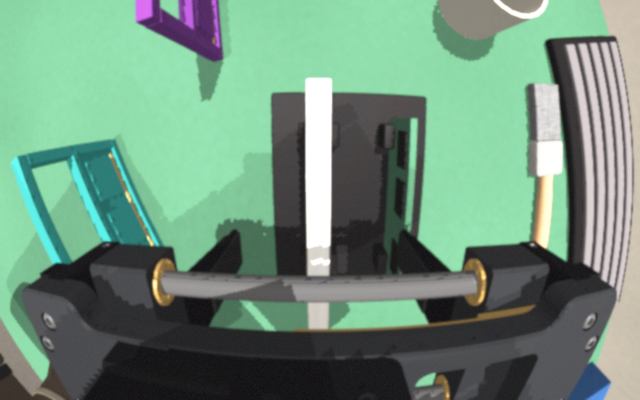

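The bar is at columns 306-332, centred between the fingers (237 and 400) and parallel to them. Closing the gripper.

step_arm(plan=[[[0, 0, 1.5, 0, -0.2], [0, 0, 1.5, 0, -0.5], [0, 0, 1.5, 0, -0.7], [0, 0, 1.5, 0, -0.85], [0, 0, 1.5, 0, -1], [0, 0, 1.5, 0, -1], [0, 0, 1.5, 0, -1], [0, 0, 1.5, 0, -1]]])

```text
t: 3.5
eef_pos: [486.4, 213.1, 129.9]
tcp_rot: [3.142, 0.0, 1.279]
ft_force: [-0.3, -0.0, 0.1]
opening: 0.495
grip_force: 0.0
```

step_arm(plan=[[[0, 0, 0, 0, -1], [0, 0, 0, 0, -1], [0, 0, 0, 0, -1], [0, 0, 0, 0, -1]]])

```text
t: 3.83
eef_pos: [486.4, 213.1, 129.9]
tcp_rot: [3.142, 0.0, 1.279]
ft_force: [-0.2, -0.3, -0.9]
opening: 0.214
grip_force: 0.0
```

```bash
python3 go.py 486.2 213 300 73.3
```

```text
t 3.83 pos [486.4 213.1 129.9] rot [180.     0.    73.28] F [-0.2 -0.3 -0.9] op 0.214 gf 0.0
shift [  -0.2   -0.2 -170.1] turn -0.02
```

step_arm(plan=[[[0, 0, 0, 0, -1], [0, 0, 0, 0, -1], [0, 0, 0, 0, -1], [0, 0, 0, 0, -1], [0, 0, 0, 0, -1], [0, 0, 0, 0, -1]]])

```text
t: 4.33
eef_pos: [486.4, 213.1, 130.0]
tcp_rot: [3.141, -0.0, 1.279]
ft_force: [0.3, -0.4, 0.4]
opening: 0.125
grip_force: 30.0
```

step_arm(plan=[[[0, 0, -5, 0, -1], [0, 0, -10, 0, -1], [0, 0, -20, 0, -1], [0, 0, -30, 0, -1], [0, 0, -40, 0, -1], [0, 0, -50, 0, -1], [0, 0, -60, 0, -1], [0, 0, -60, 0, -1]]])

```text
t: 5.0
eef_pos: [487.2, 213.3, 192.3]
tcp_rot: [3.139, -0.002, 1.279]
ft_force: [0.6, 0.2, -4.5]
opening: 0.126
grip_force: 30.0
```

```bash
python3 go.py 480 200 290 73.3
```

```text
t 5.0 pos [487.2 213.3 192.3] rot [ 1.7983e+02 -1.0000e-01  7.3280e+01] F [ 0.6  0.2 -4.5] op 0.126 gf 30.0
shift [-14.7  -2.7 -97.7] turn -0.02
```

The carrier is held: opening 11.9 mm, 30 N grip, 4.5 N weight. I'll carry it across high and slowly so it doesn't swing.

step_arm(plan=[[[0, 0, -12, 0, -1], [0, 0, -28, 0, -1], [-2, 0, -46, 0, -1], [-8, 1, -64, -1, -1], [-18, 2, -80, -2, -1], [-32, 3, -92, -3, -1], [-48, 5, -98, -4, -1], [-66, 7, -100, -5, -1]]])

```text
t: 5.67
eef_pos: [474.1, 147.6, 291.0]
tcp_rot: [3.14, -0.001, 1.368]
ft_force: [0.3, -0.6, -4.7]
opening: 0.126
grip_force: 30.0
```

```bash
python3 go.py 395 -275 290 98.5
```

```text
t 5.67 pos [474.1 147.6 291. ] rot [ 1.7992e+02 -3.0000e-02  7.8370e+01] F [ 0.3 -0.6 -4.7] op 0.126 gf 30.0
shift [-429.8    7.7    0.7] turn -20.13
```

step_arm(plan=[[[-20, 1, 0, -1.5, -1], [-42, 1, 0, -3, -1], [-66, 2, 0, -4.5, -1], [-90, 2, 0, -6, -1], [-114, 2, 0, -7.5, -1], [-138, 3, 0, -9, -1], [-162, 3, 0, -10.5, -1], [-186, 3, 0, -12, -1]]])

```text
t: 6.33
eef_pos: [438.7, -35.9, 289.9]
tcp_rot: [-3.142, 0.0, 1.577]
ft_force: [0.2, 0.2, -4.0]
opening: 0.123
grip_force: 30.0
```

```bash
python3 go.py 395 -275 290 98.5
```

```text
t 6.33 pos [438.7 -35.9 289.9] rot [-180.      0.     90.36] F [ 0.2  0.2 -4. ] op 0.123 gf 30.0
shift [-2.388e+02 -4.520e+01 -1.000e-01] turn -8.14
```

step_arm(plan=[[[-24, -4, 0, -1, -1], [-48, -9, 0, -2, -1], [-72, -13, 0, -3, -1], [-96, -18, 0, -4, -1], [-120, -22, 0, -5, -1], [-144, -27, 0, -6, -1], [-166, -31, 0, -7, -1], [-184, -35, 0, -8, -1]]])

```text
t: 7.0
eef_pos: [404.6, -220.5, 289.9]
tcp_rot: [-3.141, 0.0, 1.716]
ft_force: [0.1, 1.0, -4.6]
opening: 0.124
grip_force: 30.0
```

```bash
python3 go.py 395 -275 290 98.5
```

```text
t 7.0 pos [ 404.6 -220.5  289.9] rot [-1.7999e+02  1.0000e-02  9.8300e+01] F [ 0.1  1.  -4.6] op 0.124 gf 30.0
shift [-52.6 -17.4  -0.1] turn -0.2
```

step_arm(plan=[[[-18, -5, 0, 0, -1], [-34, -10, 0, 0, -1], [-46, -14, 6, 0, -1], [-52, -17, 18, 0, -1], [-53, -17, 36, 0, -1], [-53, -17, 54, 0, -1], [-53, -17, 70, 0, -1], [-53, -17, 76, 0, -1]]])

```text
t: 7.67
eef_pos: [395.2, -273.2, 211.7]
tcp_rot: [-3.139, -0.003, 1.715]
ft_force: [-0.5, 0.4, -5.7]
opening: 0.126
grip_force: 30.0
```

step_arm(plan=[[[0, 0, 7, 0, -1], [0, 0, 12, 0, -1], [0, 0, 12, 0, -1], [0, 0, 12, 0, -1]]])

```text
t: 8.0
eef_pos: [396.2, -274.0, 202.3]
tcp_rot: [3.141, 0.0, 1.715]
ft_force: [0.1, -0.1, -4.6]
opening: 0.125
grip_force: 30.0
```

```bash
python3 - <<'E'
from go import *
go(395,-275,201,98.5)
cal=env.get_calibration("wrist");im=env.read_camera("wrist");cv2.imwrite("pics/w3.png",im);np.save("w3.npy",cal,allow_pickle=True)
t=env.read_camera("top");s=env.read_camera("scene");cv2.imwrite("pics/t3.png",t);cv2.imwrite("pics/s3.png",s)
def c(im,x,y,w,h):return cv2.resize(im[y:y+h,x:x+w],(400,300),interpolation=cv2.INTER_CUBIC)
cv2.imwrite("pics/crop3.png",np.vstack([np.hstack([c(im,100,0,200,150),c(im,300,0,200,150)]),np.hstack([c(im,240,150,200,150),c(s,170,150,112,84)])]))
a=np.radians(8.5);X=np.array([np.cos(a),np.sin(a),0]);Y=np.array([-np.sin(a),np.cos(a),0]);O=np.array([486,-261.5,0])
for x,y,z in [(-13,70,203),(-13,-70,203),(14,70,197),(104,0,240),(0,70,185)]:
    P=O+x*X+y*Y+np.array([0,0,z]);print(x,y,z,proj("wrist",P,cal).round(1))
E
```

```text
t 8.0 pos [ 396.2 -274.   202.3] rot [1.7998e+02 3.0000e-02 9.8290e+01] F [ 0.1 -0.1 -4.6] op 0.125 gf 30.0
shift [-0.8 -1.3  1.3] turn -0.21
-13 70 203 [454.2 133.8]
-13 -70 203 [427.5 335.4]
14 70 197 [488.  136.2]
104 0 240 [603.9 257.3]
0 70 185 [460.6 133.6]
```

View pics/w3.png

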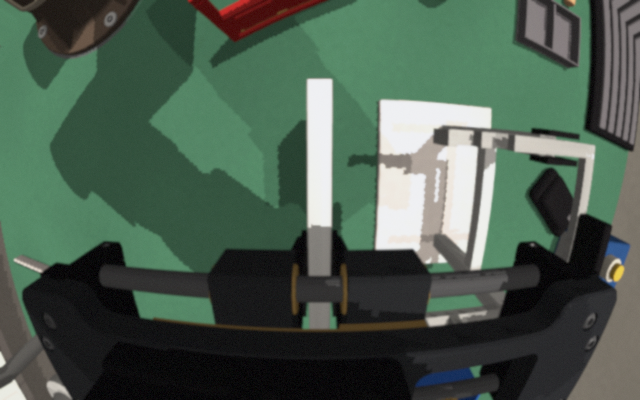

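The wrist view shows the bar vertical at columns 307-332. The +y hook is at about (437-480, 135) and the -y hook is hidden behind the gripper. Zooming on the hook.

```bash
python3 - <<'E'
import cv2,numpy as np
im=cv2.imread("pics/w3.png");s=cv2.imread("pics/s3.png");t=cv2.imread("pics/t3.png")
def c(im,x,y,w,h,W,H):return cv2.resize(im[y:y+h,x:x+w],(W,H),interpolation=cv2.INTER_CUBIC)
cv2.imwrite("pics/crop3.png",np.vstack([c(im,420,100,160,60,800,300),np.hstack([c(s,170,150,112,84,400,300),c(t,368,150,88,66,400,300)])]))
E
```

```text
(no output)
```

View pics/crop3.png

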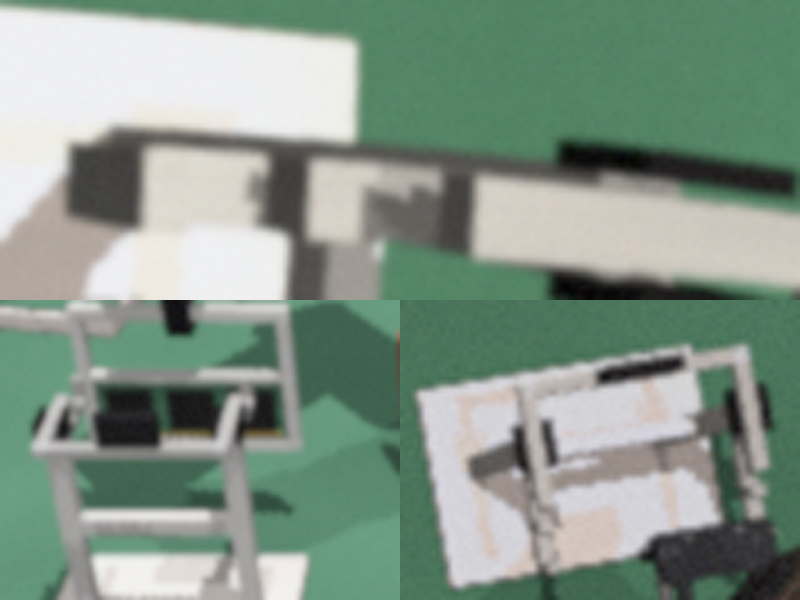

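The zoomed hook has these edges. The tip's front top edge is at wrist (448,137.5) for z=203 and its bottom edge at (434,136) for z=177. The rear stop's front top edge is at (481,139.5) for z=197.

```bash
python3 - <<'E'
from go import *
np.set_printoptions(precision=1,suppress=True)
cal=np.load("w3.npy",allow_pickle=True).item()
a=np.radians(8.5);X=np.array([np.cos(a),np.sin(a),0]);Y=np.array([-np.sin(a),np.cos(a),0]);O=np.array([486,-261.5,0])
def loc(n,p,z,c=None):
    P=onz(n,p,z,c);return P,np.array([(P-O)@X,(P-O)@Y])
for nm,p,z in [("tip top front -16,70",(448,137.5),203),("tip bot front -16,70",(434,136),177),("stop top front 10,70",(481,139.5),197),("prong bot",(508,142.8),202)]:
    print(nm,*loc("wrist",p,z,cal))
im=cv2.imread("pics/w3.png");
# held bar edges at z of top 227
for r in (85,120,160,200):
    w=np.where(im[r,295:345].min(1)>170)[0]+295;e=[onz("wrist",(q,r),227,cal) for q in (w.min(),w.max()+1)];print(r,w.min(),w.max(),(e[0]+e[1])/2)
c=np.where(im[60:110,320].min(1)>170)[0].min()+60;print("end",c,onz("wrist",(320,c),227,cal))
# stereo of +y tip front top edge: wrist + top
tp=lambda x,y:(368+(x-400)/4.545,150+(y-300)/4.545)
print("tip tri",tri(ray("wrist",(451,137.5),cal),ray("top",tp(545,566))))
E
```

```text
tip top front -16,70 [ 459.3 -197.1  203. ] [-16.9  67.6]
tip bot front -16,70 [ 460.5 -197.5  177. ] [-15.7  67.1]
stop top front 10,70 [ 484.8 -193.4  197. ] [ 8.9 67.6]
prong bot [ 502.5 -191.2  202. ] [26.7 67.1]
85 307 331 [ 382.9 -184.5  227. ]
120 307 331 [ 385.3 -200.7  227. ]
160 308 331 [ 388.3 -219.3  227. ]
200 308 331 [ 391.1 -238.5  227. ]
end 79 [ 382.8 -181.7  227. ]
tip tri (array([ 463.9, -194.5,  193.9]), np.float64(2.3490028578473385))
```

The wrist and top estimates agree on a rack origin of about (485.6, -263.5), and the bar's yaw matches the rack. I'll advance over the hooks with about 12 mm clearance.

step_arm(plan=[[[0, 8, 0, -0.2, -1], [0, 20, 0, -0.2, -1], [-0.5, 34, 0, -0.2, -1], [-1, 48, 0, -0.2, -1], [-1, 62, 0, -0.2, -1], [-1.5, 75, 0, -0.2, -1], [-1.5, 85, 0, -0.2, -1], [-1.5, 90, 0, -0.2, -1]]])

```text
t: 8.82
eef_pos: [487.0, -262.1, 201.8]
tcp_rot: [3.141, 0.0, 1.72]
ft_force: [-0.0, -0.4, -4.9]
opening: 0.126
grip_force: 30.0
```

step_arm(plan=[[[0, 0, 0, 0, -1], [0, 0, 0, 0, -1], [0, 0, 0, 0, -1]]])

```text
t: 9.07
eef_pos: [484.8, -262.4, 201.9]
tcp_rot: [-3.141, -0.0, 1.719]
ft_force: [0.6, 0.1, -5.4]
opening: 0.124
grip_force: 30.0
```

```bash
python3 - <<'E'
from go import *
go(485.5,-262.5,172,98.5)
cal=env.get_calibration("wrist");im=env.read_camera("wrist");cv2.imwrite("pics/w4.png",im);np.save("w4.npy",cal,allow_pickle=True)
s=env.read_camera("scene");t=env.read_camera("top")
def c(im,x,y,w,h,W,H):return cv2.resize(im[y:y+h,x:x+w],(W,H),interpolation=cv2.INTER_CUBIC)
cv2.imwrite("pics/crop4.png",np.hstack([c(im,260,60,200,300,400,600),np.vstack([c(s,170,140,112,84,400,300),c(t,368,150,88,66,400,300)])]))
E
```

```text
t 9.07 pos [ 484.8 -262.4  201.9] rot [-1.7998e+02 -1.0000e-02  9.8470e+01] F [ 0.6  0.1 -5.4] op 0.124 gf 30.0
shift [-0.2  0.7 29.9] turn -0.03
```

View pics/crop4.png

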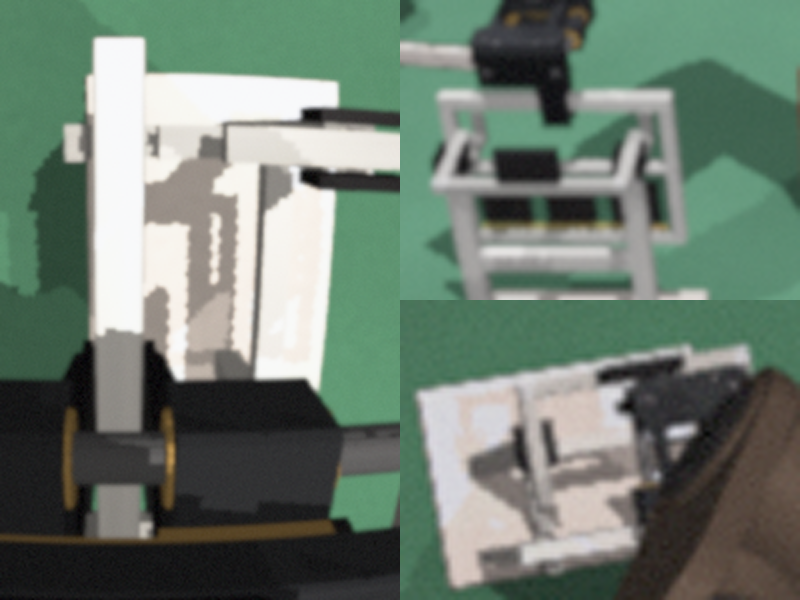

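The bar is inside the hooks: tip top edge at wrist (291.5,131), bar at columns 307-332, rear stop just to its right. Checking the fore-aft offset numerically before lowering.

```bash
python3 - <<'E'
from go import *
np.set_printoptions(precision=1,suppress=True)
cal=np.load("w4.npy",allow_pickle=True).item();im=cv2.imread("pics/w4.png")
a=np.radians(8.5);X=np.array([np.cos(a),np.sin(a),0]);Y=np.array([-np.sin(a),np.cos(a),0]);O=np.array([485.6,-263.5,0])
f=lambda p,z:np.array([(onz("wrist",p,z,cal)-O)@X,(onz("wrist",p,z,cal)-O)@Y])
print("tip front(-16,70)",f((291.5,131),203),"tip back",f((300,131),203))
print(im[125:137,285:345].mean(0).mean(1).round(0).astype(int))
for r in (85,131,180): print("bar",r,(f((307,r),227)+f((332.3,r),227))/2)
print("-y hook tip front",f((260+85/2,60+525/2),203))
E
```

```text
tip front(-16,70) [-15.8  69.5] tip back [-11.2  69.4]
[ 99  96  94  90  87  89 116 161 194 206 211 211 210 200 176 146 122 107
  95  93 112 151 203 236 247 249 249 249 249 249 249 249 249 249 249 249
 249 249 249 249 249 249 249 249 248 245 233 215 198 179 163 148 131 132
 169 212 226 228 227 227]
bar 85 [-0.7 91.6]
bar 131 [-0.6 70.1]
bar 180 [-0.6 46.9]
-y hook tip front [-11.9 -52.9]
```

The bar is within 1 mm of the notch centre. Lowering slowly and watching the force.

step_arm(plan=[[[0, 0.5, 4, 0, -1], [0, 0.5, 8, 0, -1], [0, 0.5, 12, 0, -1], [0, 0.5, 16, 0, -1], [0, 0.5, 20, 0, -1], [0, 0.5, 23, 0, -1], [0, 0.5, 26, 0, -1], [0, 0.5, 26, 0, -1]]])

```text
t: 9.88
eef_pos: [485.6, -262.3, 175.3]
tcp_rot: [-3.141, -0.001, 1.719]
ft_force: [0.4, -0.2, -4.4]
opening: 0.125
grip_force: 30.0
```

step_arm(plan=[[[0, 0, 1, 0, -1], [0, 0, 2, 0, -1], [0, 0, 2, 0, -1]]])

```text
t: 10.13
eef_pos: [485.8, -262.4, 173.9]
tcp_rot: [3.142, 0.0, 1.719]
ft_force: [0.5, 0.5, -4.7]
opening: 0.125
grip_force: 30.0
```

step_arm(plan=[[[0, 0, 0.7, 0, -1], [0, 0, 1.3, 0, -1], [0, 0, 1.3, 0, -1]]])

```text
t: 10.38
eef_pos: [485.7, -262.4, 172.7]
tcp_rot: [-3.142, 0.0, 1.719]
ft_force: [-0.0, -0.2, -4.5]
opening: 0.124
grip_force: 30.0
```

step_arm(plan=[[[0, 0, 0.5, 0, -1], [0, 0, 0.5, 0, -1]]])

```text
t: 10.55
eef_pos: [485.7, -262.4, 172.2]
tcp_rot: [-3.142, 0.0, 1.719]
ft_force: [1.0, -0.2, -4.8]
opening: 0.123
grip_force: 30.0
```

step_arm(plan=[[[0, 0, 0.5, 0, -1], [0, 0, 0.5, 0, -1]]])

```text
t: 10.72
eef_pos: [485.8, -262.4, 171.9]
tcp_rot: [3.141, 0.0, 1.719]
ft_force: [-0.5, 0.7, -1.9]
opening: 0.125
grip_force: 30.0
```

step_arm(plan=[[[0, 0, 0.5, 0, -1], [0, 0, 0.5, 0, -1]]])

```text
t: 10.88
eef_pos: [485.8, -262.4, 171.9]
tcp_rot: [3.141, 0.001, 1.719]
ft_force: [-3.2, 1.8, 5.2]
opening: 0.125
grip_force: 30.0
```

The bar seated exactly at the expected height (TCP 171.9). I'll relax the downward push slightly and release.

step_arm(plan=[[[0, 0, -0.4, 0, -1], [0, 0, -0.4, 0, -0.7], [0, 0, -0.4, 0, -0.5], [0, 0, -0.4, 0, -0.3], [0, 0, -0.4, 0, -0.1], [0, 0, -0.4, 0, -0.1], [0, 0, -0.4, 0, -0.1], [0, 0, -0.4, 0, -0.1]]])

```text
t: 11.55
eef_pos: [485.8, -262.4, 171.6]
tcp_rot: [3.142, 0.0, 1.719]
ft_force: [0.5, -0.7, -0.3]
opening: 0.443
grip_force: 0.0
```

step_arm(plan=[[[0, 0, 0, 0, -0.1], [0, 0, 0, 0, -0.1], [0, 0, 0, 0, -0.1], [0, 0, 0, 0, -0.1]]])

```text
t: 11.88
eef_pos: [485.8, -262.4, 171.6]
tcp_rot: [3.142, 0.0, 1.719]
ft_force: [-0.2, -0.1, -0.5]
opening: 0.452
grip_force: 0.0
```

step_arm(plan=[[[0, 0, -10, 0, -0.1], [0, 0, -25, 0, -0.1], [0, 0, -45, 0, -0.1], [0, 0, -70, 0, -0.1], [0, 0, -95, 0, -0.1], [0, 0, -115, 0, -0.1], [0, 0, -118, 0, -0.1], [0, 0, -118, 0, -0.1]]])

```text
t: 12.55
eef_pos: [486.0, -262.5, 291.2]
tcp_rot: [3.14, 0.002, 1.719]
ft_force: [0.2, 0.3, -0.1]
opening: 0.454
grip_force: 0.0
```

```bash
python3 - <<'E'
from go import *
np.set_printoptions(precision=1,suppress=True)
go(586.3,-247.4,290,98.5)
cal=env.get_calibration("wrist");im=env.read_camera("wrist");s=env.read_camera("scene");t=env.read_camera("top")
np.save("w5.npy",cal,allow_pickle=True);cv2.imwrite("pics/w5.png",im);cv2.imwrite("pics/s5.png",s)
a=np.radians(8.5);X=np.array([np.cos(a),np.sin(a),0]);Y=np.array([-np.sin(a),np.cos(a),0]);O=np.array([485.6,-263.5,0])
def c(im,x,y,w,h,W,H):return cv2.resize(im[y:y+h,x:x+w],(W,H),interpolation=cv2.INTER_CUBIC)
cv2.imwrite("pics/crop5.png",np.hstack([c(im,250,80,300,300,500,500),np.vstack([c(s,170,140,100,80,300,250),c(t,368,150,80,66,300,250)])]))
f=lambda p:np.array([(p-O)@X,(p-O)@Y])
hsv=cv2.cvtColor(s,cv2.COLOR_BGR2HSV);m=np.zeros(s.shape[:2],np.uint8);m[178:192,190:220]=((hsv[...,2]<60))[178:192,190:220]
print("scene dark",cv2.boundingRect(m))
for P,l in [((102,25,240),'tab+y'),((0,95,197),'bar end')]:
    print(l,proj("wrist",O+P[0]*X+P[1]*Y+[0,0,P[2]],cal))
E
```

```text
t 12.55 pos [ 486.  -262.5  291.2] rot [179.9   0.1  98.5] F [ 0.2  0.3 -0.1] op 0.454 gf 0.0
shift [  0.1 101.5   1.4] turn -0.02
scene dark (197, 183, 18, 8)
tab+y [450.1 190.7]
bar end [318.6  97.3]
```

View pics/crop5.png

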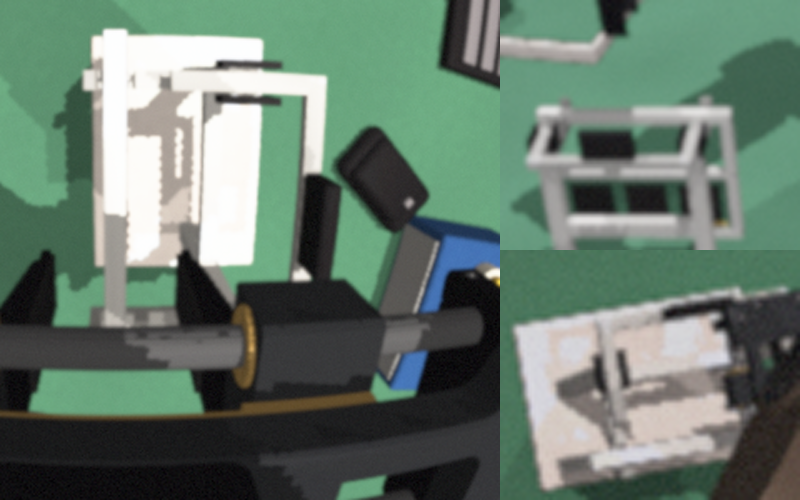

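The carrier hangs upright in both hooks, as the scene crop shows. The tab's +y back top corner is at about wrist (455,191), within a couple of mm of the prediction. Moving over the tab.

step_arm(plan=[[[0, 15, 0, 0, -0.1], [0, 40, 0, 0, -0.1], [0, 65, 0, 0, -0.1], [0, 85, 0, 0, -0.1], [0, 97, 0, 0, -0.1], [0, 100, 0, 0, -0.1], [0, 100, 0, 0, -0.1], [0, 100, 0, 0, -0.1]]])

```text
t: 13.37
eef_pos: [584.0, -247.6, 288.8]
tcp_rot: [-3.14, -0.001, 1.719]
ft_force: [0.6, 0.6, -0.1]
opening: 0.446
grip_force: 0.0
```

```bash
python3 - <<'E'
from go import *
np.set_printoptions(precision=1,suppress=True)
a=np.radians(8.5);X=np.array([np.cos(a),np.sin(a),0]);Y=np.array([-np.sin(a),np.cos(a),0]);O=np.array([485.6,-263.5,0])
f=lambda p:np.array([(p-O)@X,(p-O)@Y])
print("back corner (107?,25)",f(onz("wrist",(455.2,191),240,np.load("w5.npy",allow_pickle=True).item())))
go(586,-247.4,212,98.5)
cal=env.get_calibration("wrist");im=env.read_camera("wrist")
cv2.imwrite("pics/w6.png",cv2.resize(im[120:320,200:440],(720,600)))
for x,y,z in [(97,25,240),(107,25,240),(102,-25,240)]:print(((proj("wrist",O+x*X+y*Y+[0,0,z],cal)-[200,120])*3).round())
E
```

```text
back corner (107?,25) [106.6  24.8]
t 13.37 pos [ 584.  -247.6  288.8] rot [-179.9   -0.    98.5] F [ 0.6  0.6 -0.1] op 0.446 gf 0.0
shift [-0.2  2.1 76.8] turn -0.02
[347. 213.]
[389. 213.]
[367. 404.]
```

View pics/w6.png

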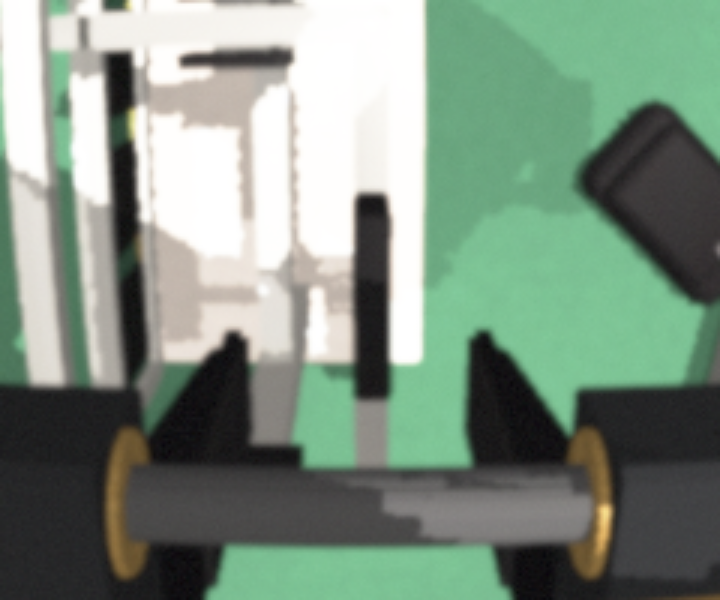

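The tab (columns 357-389, rows 195-398 in this crop) lies between the fingers, slightly to the right. I'll shift 2.5 mm, descend and pinch.

step_arm(plan=[[[0, 2.5, 10, 0, -0.1], [0, 2.5, 25, 0, -0.1], [0, 2.5, 40, 0, -0.1], [0, 2.5, 55, 0, -0.1], [0, 2.5, 68, 0, -0.1], [0, 2.5, 76, 0, -0.1], [0, 2.5, 76, 0, -0.1], [0, 2.5, 76, 0, -0.1]]])

```text
t: 14.08
eef_pos: [587.0, -247.4, 213.6]
tcp_rot: [-3.141, -0.0, 1.719]
ft_force: [0.5, -0.1, 1.0]
opening: 0.451
grip_force: 0.0
```

step_arm(plan=[[[0, 0, 0, 0, -0.5], [0, 0, 0, 0, -1], [0, 0, 0, 0, -1], [0, 0, 0, 0, -1], [0, 0, 0, 0, -1], [0, 0, 0, 0, -1], [0, 0, 0, 0, -1], [0, 0, 0, 0, -1]]])

```text
t: 14.75
eef_pos: [587.2, -247.3, 213.8]
tcp_rot: [3.141, 0.0, 1.719]
ft_force: [-0.4, 0.5, 0.8]
opening: 0.102
grip_force: 30.0
```

step_arm(plan=[[[0, 0, 0, 0, -1], [0, 0, 0, 0, -1], [0, 0, 0, 0, -1], [0, 0, 0, 0, -1]]])

```text
t: 15.08
eef_pos: [587.2, -247.3, 213.8]
tcp_rot: [3.141, 0.0, 1.719]
ft_force: [-0.3, 1.1, 4.0]
opening: 0.104
grip_force: 30.0
```

Pinched (9.8 mm). The tab is at rack x ≈ 103, so about 36 mm remain to home. Pulling slowly.

step_arm(plan=[[[0, -2, 0, 0, -1], [0, -6, 0, 0, -1], [0, -10, 0, 0, -1], [0, -14, 0, 0, -1], [0, -18, 0, 0, -1], [0, -22, 0, 0, -1], [0, -25, 0, 0, -1], [0, -28, 0, 0, -1]]])

```text
t: 15.75
eef_pos: [559.2, -251.6, 213.8]
tcp_rot: [3.141, 0.0, 1.719]
ft_force: [1.9, 0.2, 5.5]
opening: 0.106
grip_force: 30.0
```

step_arm(plan=[[[0, -1.5, 0, 0, -1], [0, -3, 0, 0, -1], [0, -4, 0, 0, -1], [0, -5, 0, 0, -1], [0, -5, 0, 0, -1]]])

```text
t: 16.17
eef_pos: [554.4, -252.3, 213.8]
tcp_rot: [3.141, 0.0, 1.719]
ft_force: [1.1, -1.7, 6.4]
opening: 0.103
grip_force: 30.0
```

step_arm(plan=[[[0, -1, 0, 0, -1], [0, -2, 0, 0, -1], [0, -2, 0, 0, -1], [0, -2, 0, 0, -1]]])

```text
t: 16.5
eef_pos: [552.7, -252.6, 213.8]
tcp_rot: [3.141, 0.001, 1.719]
ft_force: [3.0, -1.0, 6.7]
opening: 0.1
grip_force: 30.0
```

step_arm(plan=[[[0, -1, 0, 0, -1], [0, -1, 0, 0, -1], [0, -1, 0, 0, -1]]])

```text
t: 16.75
eef_pos: [552.7, -252.6, 213.8]
tcp_rot: [3.139, 0.001, 1.719]
ft_force: [9.4, 0.0, 3.0]
opening: 0.103
grip_force: 30.0
```

step_arm(plan=[[[0, -1, 0, 0, -1], [0, -1, 0, 0, -1], [0, -1, 0, 0, -1]]])

```text
t: 17.0
eef_pos: [552.7, -252.6, 213.8]
tcp_rot: [3.137, 0.001, 1.719]
ft_force: [14.8, 2.2, 0.4]
opening: 0.107
grip_force: 30.0
```

step_arm(plan=[[[0, -1, 0, 0, -1], [0, -1, 0, 0, -1], [0, -1, 0, 0, -1]]])

```text
t: 17.25
eef_pos: [552.6, -252.6, 213.8]
tcp_rot: [3.135, 0.002, 1.719]
ft_force: [21.0, 1.9, -1.0]
opening: 0.105
grip_force: 30.0
```

It's at the hard stop: rack x ≈ 68 against 67 expected, with the force rising and no movement. I'll relax, open and retreat upwards.

step_arm(plan=[[[0, 1.5, 0, 0, -1], [0, 2.5, 0, 0, -1], [0, 2.5, 0, 0, -0.8], [0, 2.5, 0, 0, -0.6], [0, 2.5, 0, 0, -0.4], [0, 2.5, 0, 0, -0.2], [0, 2.5, 0, 0, -0.2], [0, 2.5, 0, 0, -0.2]]])

```text
t: 17.92
eef_pos: [551.7, -252.4, 213.3]
tcp_rot: [-3.141, -0.0, 1.719]
ft_force: [0.4, -0.8, -1.1]
opening: 0.377
grip_force: 0.0
```

step_arm(plan=[[[0, 0, 0, 0, -0.2], [0, 0, 0, 0, -0.2], [0, 0, 0, 0, -0.2], [0, 0, -10, 0, -0.2], [0, 0, -25, 0, -0.2], [0, 0, -45, 0, -0.2], [0, 0, -65, 0, -0.2], [0, 0, -85, 0, -0.2]]])

```text
t: 18.58
eef_pos: [551.9, -252.4, 300.4]
tcp_rot: [3.141, 0.0, 1.719]
ft_force: [-0.0, -0.2, 0.3]
opening: 0.401
grip_force: 0.0
```

step_arm(plan=[[[20, 0, -15, 0, -0.2], [50, 0, -30, 0, -0.2], [85, 0, -30, 0, -0.2], [120, 0, -30, 0, -0.2], [150, 0, -30, 0, -0.2], [150, 0, -30, 0, -0.2], [150, 0, -30, 0, -0.2], [150, 0, -30, 0, -0.2]]])

```text
t: 19.25
eef_pos: [530.1, -104.4, 329.2]
tcp_rot: [3.141, 0.001, 1.719]
ft_force: [0.4, 0.1, 0.7]
opening: 0.398
grip_force: 0.0
```

```bash
python3 - <<'E'
from go import *
go(586,-247.4,212,98.5)
im=env.read_camera("wrist");s=env.read_camera("scene");t=env.read_camera("top")
def c(im,x,y,w,h,W,H):return cv2.resize(im[y:y+h,x:x+w],(W,H),interpolation=cv2.INTER_CUBIC)
cv2.imwrite("pics/crop7.png",np.vstack([np.hstack([c(s,165,130,120,90,400,300),c(t,368,150,88,66,400,300)]),np.hstack([c(im,0,0,640,400,400,300),c(s,0,0,640,400,400,300)])]))
E
```

```text
t 19.25 pos [ 530.1 -104.4  329.2] rot [1.7996e+02 4.0000e-02 9.8500e+01] F [0.4 0.1 0.7] op 0.398 gf 0.0
shift [-149.6   34.1  117.4] turn 0.0
```

View pics/crop7.png

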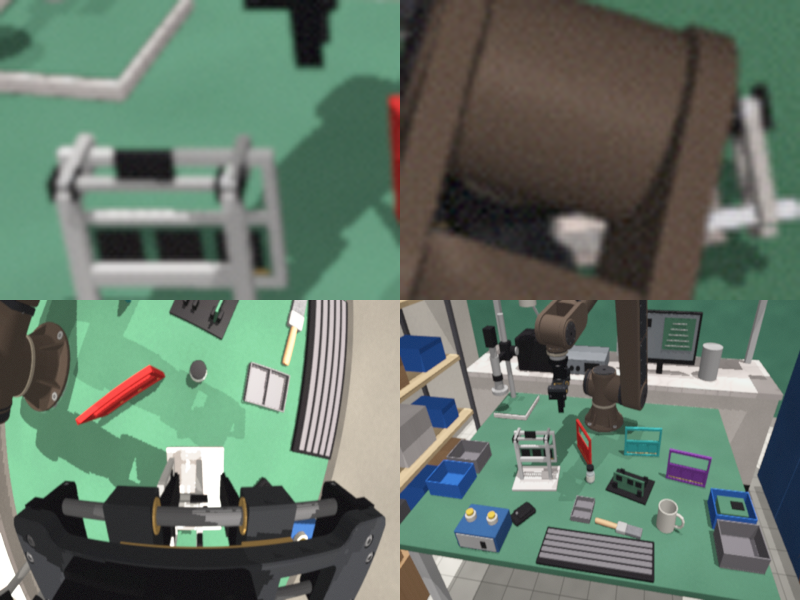

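The carrier hangs level in both hooks with the keeper prongs closed over its bar. The bystanders haven't moved and the gripper is clear. Handing in.

```bash
python3 -c "
from cell import env
print(env.job_done())"
```

```text
the job is handed in; nothing more can be done
None
```

The aluminium carrier hangs by its top bar in both rack hooks, the keeper is pulled fully home over the bar, nothing else was disturbed, and I handed the job in at about 19 s.

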